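# Find the till base's hidden catch by feel

## Robot

A 7-joint arm with a two-finger parallel gripper is mounted at the origin on the work surface. World frame = base frame: x ahead of the robot, y to its left, z up, the work surface at z = 0. Lengths are in m, angles in rad, forces in N, time in s.
With the tool pointing down it reaches from about 0.425 to 0.925 m from the base axis. Payload 6.8 kg.
Tool frame: the origin (TCP) lies between the finger pads; the fingertips stand r.tcp_to_tips ahead of it and the grasp point (between the pads) lies 3 mm ahead of it (r.tcp_to_tips is the distance from the TCP to the fingertips, in m); z points along the fingers, y is the line along which they close (so a half turn about z gives the same grasp; the last joint's range is limited). The gripper opens to 85 mm and grips with 20 to 120 N. Pads are 22 mm wide; open, the fingers measure 114 mm over their backs; the gripper's body (76 mm by 85 mm) begins 54 mm behind the grasp point. The pads swing forward as they close: fully open they stand 13 mm farther back than shut.
Start: joints at [-1.362, 0.477, 0.022, 1.555, -0.011, 1.109, -0.083], TCP at [0.21, 0.641, 0.253] pointing down, gripper open.
Joint ranges: [-2.96, 2.96], [-0.34, 2.1], [-1.41, 1.46], [0.24, 2.44], [-1.37, 4.51], [0.17, 1.92], [-2.96, 2.96]. Speed limits (rad/s): [2.39, 2.39, 3.14, 3.14, 3.14, 3.14, 3.14].

## Interface

Orientations are given as a rotation vector (axis times angle).
In Python, from bench import r gives the robot as it stands. The module is installed in compiled form; this text tells all that it offers.
- The arm moves only by the tool step_arm, never from a script. Its argument "moves" is a list of rows, each an object of numbers: "rx", "ry", "rz": the turn, a rotation vector about the tool's x, y, z in degrees; "dx", "dy", "dz": the shift along the tool's x, y, z in mm; "gripper": the opening, from -1 (shut) to 1 (fully open). In form: [{"rx": .., "ry": .., "rz": .., "dx": .., "dy": .., "dz": .., "gripper": ..}, ...]. A call has 1 to 20 rows; each row shifts and turns the commanded pose from where the row before left it, along the tool's axes as they then stand; what a row does not reach is not made up. A row lasts 1/8 s, in which the tool goes at most 62.5 mm and 10.7 degrees, less where a joint would pass 70% of its speed; a pose out of reach is approached as far as the arm can. A call is refused whole if a number of a shift passes 62.5 or a number of a turn 10.7, either way. A call with a gripper value outside its range is refused whole. The fingers move at their own pace and stop on an object; "grip_force" is the grip in N (left out, the last holds). Time passes only in rows, so rows that do not move let the fingers close. It gives the time, the measured TCP pose, the force, the opening and the grip force at its end, in the units of the state.
- r.get_obs(): the state, without advancing time (a new reading comes with each control period).
- r.grab_frame(name): name is "scene" or "side" or "wrist"; returns the picture (480x640x3 uint8, blue, green, red); there is no depth.
- r.camera_info(name): a dict with "mtx" (3x3 intrinsics, pixels), "rvec" (rotation vector, rad) and "tvec" (3), from world to camera coordinates, as OpenCV has them. Camera axes: x right, y down, z forward; pixel columns grow to the right and rows downward; lengths in m; the calibration is good to about 2 mm. A picture is of the moment at which its call begins: read the wrist's pose just before it. camera_info takes no time and is no camera call; for the wrist camera it gives the pose at the moment of the call.
- r.hand_in(): hands the job in; it is judged then, once.
The state is a dict: "clock": time; "joints": joint angles; "qvel": joint speeds; "tau": joint torques, N m; "tcp_pos": TCP position; "orientation": TCP orientation; "contact_force": force on the tool from outside, world axes, zero at the start; "moment": the same for the moment, N m; "grip_width": finger opening in m; "gripper_force": force on a finger pad.
Only numpy, scipy, OpenCV 4.12 (cv2) and the standard library are available. Lean on these libraries where they do the work, as an engineer would, in place of code of your own. Each camera call takes 0.05 s, during which the arm holds its last target. There are 200 camera calls.

## Task

The till base on the counter has a drawer without a handle; one of the six identical flush steel plates in its black top panel is the hidden catch and the other five are fixed dummies. Feel across the plates with light fingertip presses until you find the one that gives, press it in until the drawer springs open, then let go and take the hand clear, leaving the drawer open. Do not touch the drawer itself, press nothing hard, and leave the things standing on and around the till base undisturbed and unlifted.

Things in the scene. Friction and masses are not known exactly. Their poses are not given: they have to be found in the camera images.
- till: Till base: wooden case 240 (x) x 360 (y) x 100 mm high with a black top panel, fixed to the counter. Origin: centre of its underside; z up; its -x side is the drawer front, roughly facing the robot. In the panel lie six bare steel plates, all alike; one is the catch (which one differs each time and is not listed: feel for it), five are rigid dummies.
- panel (a point): Centre of the black panel's upper face, 100 mm above the counter, axes as the till base. The six plates, 56 mm square, lie in 60 mm square openings, their faces 2 mm below the panel (98 mm above the counter). Plate centres from here: x = -45 or +45 mm with y = -110, 0 or +110 mm. A cup and a salt shaker stand between them, at about x = 0, y = +-55 mm.
- catch (a joint): How far the catch plate is pressed straight down, in m: 0 at rest (level with the dummies), 0.007 fully in. A spring returns it: it starts to give at about 2 N and takes about 5 N fully in. The drawer is released once it is pressed in beyond about 0.0045 m.
- drawer (a joint): How far the drawer has come out of the till base along the base's -x, in m: 0 shut and latched, 0.060 fully out. Once released its own spring drives it out in about half a second, and it stays out.
- drawer_front (a point): Centre of the drawer's plain light-wood front, 334 mm wide and 78 mm high, 50 mm above the counter; it travels with the drawer. Not to be touched.
- espresso_cup: White ceramic espresso cup, 46 mm across, 48 mm high, standing on the panel between plates. Origin: centre of its underside.
- salt_shaker: Steel salt shaker, 36 mm across, 56 mm high, standing on the panel between plates. Origin: centre of its underside.
- mug: Ceramic mug with handle, 80 mm across, 90 mm high, on the counter beside the till base. Origin: centre of its underside.
- card_reader: Black card reader lying on the counter beside the till base, 150 x 75 x 22 mm. Origin: centre of its underside.
- sugar_jar: Glass sugar jar with a steel cap, 72 mm across, 110 mm high, on the counter beside the till base. Origin: centre of its underside.
- tamper: Steel coffee tamper, 56 mm across, 82 mm high, on the counter beside the till base. Origin: centre of its underside.
Mind the look-alikes: they are no part of the job. Leave any blue or purple look-alike of the espresso_cup alone.

How it is judged:
At the end, for the whole second after the job is handed in: The drawer is out by more than 50 mm and at rest, the catch plate is let go and back up (within 1.5 mm), and the six loose things stand within 25 mm of where they were, upright within 20 degrees (value of joint drawer above 0.05 m and velocity of joint drawer between -0.01 and 0.01 m/s and value of joint catch below 0.0015 m and not (distance of espresso_cup from where it was at the start of the episode above 0.025 m or angle between espresso_cup's own z axis and vertical above 0.35 rad) and not (distance of salt_shaker from where it was at the start of the episode above 0.025 m or angle between salt_shaker's own z axis and vertical above 0.35 rad) and not (distance of mug from where it was at the start of the episode above 0.025 m or angle between mug's own z axis and vertical above 0.35 rad) and not (distance of card_reader from where it was at the start of the episode above 0.025 m or angle between card_reader's own z axis and vertical above 0.35 rad) and not (distance of sugar_jar from where it was at the start of the episode above 0.025 m or angle between sugar_jar's own z axis and vertical above 0.35 rad) and not (distance of tamper from where it was at the start of the episode above 0.025 m or angle between tamper's own z axis and vertical above 0.35 rad)); the robot touches nothing.
It fails at once if the robot touches the drawer (over 1 N) (contact force between any of the arm, the fingers and drawer above 1 N).
It fails at once if the fingers press anything with more than 60 N (contact force between the fingers and anything else above 60 N).
It fails at once if one of the six loose things is moved or lifted by more than 25 mm or tipped by more than 20 degrees ((distance of espresso_cup from where it was at the start of the episode above 0.025 m or angle between espresso_cup's own z axis and vertical above 0.35 rad) or (distance of salt_shaker from where it was at the start of the episode above 0.025 m or angle between salt_shaker's own z axis and vertical above 0.35 rad) or (distance of mug from where it was at the start of the episode above 0.025 m or angle between mug's own z axis and vertical above 0.35 rad) or (distance of card_reader from where it was at the start of the episode above 0.025 m or angle between card_reader's own z axis and vertical above 0.35 rad) or (distance of sugar_jar from where it was at the start of the episode above 0.025 m or angle between sugar_jar's own z axis and vertical above 0.35 rad) or (distance of tamper from where it was at the start of the episode above 0.025 m or angle between tamper's own z axis and vertical above 0.35 rad)).
It also fails if it takes over 58 s, if anything falls off the work surface, if the arm or the gripper's body presses on something with over 40 N, if the wrist force passes 120 N, or if a joint passes its speed limit or range.

## Working session

There is one attempt and no reset: what is moved stays moved. The work goes in short steps, Python scripts to look and compute and a tool call to move; the robot and the scene stay as the last step left them, time stands still between calls to the robot, and variables do not carry over. Pictures are saved under pics/ and viewed, at most 10 in all, crops included, and the job is handed in when it is done.

Besides the shell and the picture viewer there is one more tool, called after "Emit:" by a JSON object that holds its "fn" and its "kwargs", one argument or row to a line. step_arm: Moves the arm, as the interface text tells. Its arguments: {"type":"object","properties":{"moves":{"type":"array","items":{"type":"object","properties":{"rx":{"type":"number"},"ry":{"type":"number"},"rz":{"type":"number"},"dx":{"type":"number"},"dy":{"type":"number"},"dz":{"type":"number"},"gripper":{"type":"number"}}}},"grip_force":{"type":"number"}},"required":["moves"]}

```bash
mkdir -p pics; python3 - <<'E'
from bench import r
import cv2,numpy as np
for n in("scene","side"):
    cv2.imwrite(f"pics/{n}0.png",r.grab_frame(n))
o=r.get_obs();print(o, r.tcp_to_tips)
for n in("scene","side"):
    c=r.camera_info(n);R=cv2.Rodrigues(np.array(c["rvec"]))[0];print(n,-R.T@np.array(c["tvec"]).ravel(),R[2])
E
```

```text
{'clock': 0.1, 'joints': array([-1.3620959 ,  0.4777342 ,  0.02233128,  1.55632807, -0.01153043,
        1.10929876, -0.0830847 ]), 'qvel': array([ 1.20234474e-03, -1.94568419e-03, -8.87760324e-05, -3.11479770e-03,
        2.31989294e-03, -1.70254268e-03,  2.06278521e-03]), 'tau': array([ 5.28652046e-03, -5.97764111e+01,  1.61421541e+00, -2.81960016e+01,
        1.28289734e-02,  4.83183234e-03, -2.12327274e-05]), 'tcp_pos': array([0.21012187, 0.64094904, 0.25242179]), 'orientation': array([-4.95473418e-01, -3.10209938e+00,  2.56325903e-03]), 'contact_force': array([ 0.26997689, -0.10430523,  0.40332931]), 'moment': array([-0.00581696,  0.04243892,  0.00122458]), 'gripper_force': 0.0, 'grip_width': 0.08542869796184784} 0.022
scene [0.940899   0.29789498 0.84338411] [-0.38165296 -0.32174201 -0.86650049]
side [ 0.35377324 -0.71853063  0.64411023] [ 0.26260065  0.7720937  -0.57871601]
```

View pics/scene0.png

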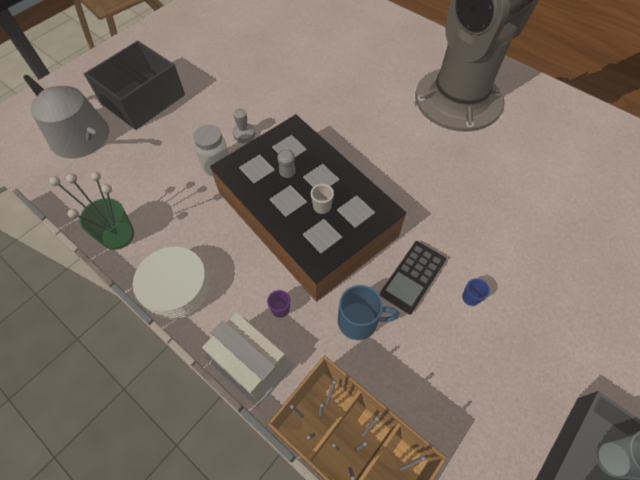

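View pics/side0.png

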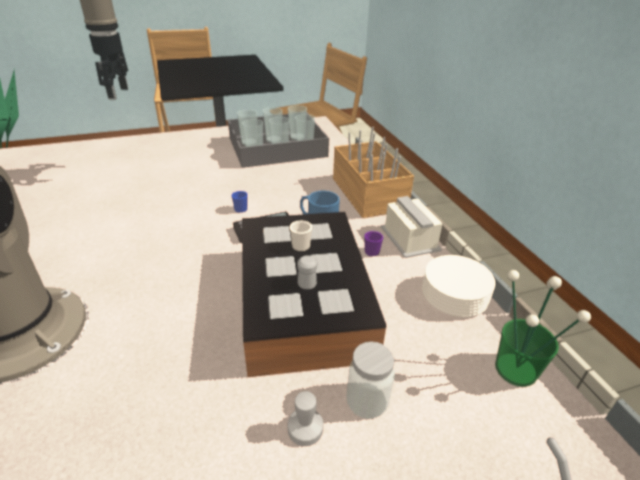

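Scene view: black panel with corners at about (297,118), (404,213), (317,280) and (213,168). The plates are at about (289,148), (257,168), (321,178), (288,201), (356,211) and (322,236), with the shaker at (287,163) and the cup at (322,198). In the side view the plates are at about (277,234), (320,231), (281,266), (327,263), (286,306) and (336,301).

```bash
cat >h.py <<'E'
import cv2,numpy as np
from bench import r
def ray(n,uv,z):
    c=r.camera_info(n);R=cv2.Rodrigues(np.array(c["rvec"]))[0];t=np.array(c["tvec"]).ravel()
    d=R.T@np.linalg.solve(np.array(c["mtx"]),[uv[0],uv[1],1.]);o=-R.T@t
    return o+d*(z-o[2])/d[2]
E
python3 - <<'E'
from h import *
P={"scene":[(289,148),(257,168),(321,178),(288,201),(356,211),(322,236)],"side":[(277,234),(320,231),(281,266),(327,263),(286,306),(336,301)]}
g=np.array([(x,y) for x in(-.045,.045) for y in(-.11,0,.11)])
for n in P:
    im=cv2.imread(f"pics/{n}0.png");m=(im.min(2)>110).astype(np.uint8)
    k,l,s,c=cv2.connectedComponentsWithStats(m,connectivity=4)
    pts=[]
    for p in P[n]:
        i=l[p[1],p[0]]
        print(n,p,c[i].round(1),s[i,4],end=' ')
        q=ray(n,c[i] if 0<i and s[i,4]<1500 else p,.098)[:2];print(q.round(4));pts.append(q)
    pts=np.array(pts)
    # assign: -x row nearest robot; fit iteratively
    from scipy.optimize import linear_sum_assignment,least_squares
    f=lambda v:np.c_[v[0]+g[:,0]*np.cos(v[2])-g[:,1]*np.sin(v[2]),v[1]+g[:,0]*np.sin(v[2])+g[:,1]*np.cos(v[2])]
    best=None
    for a0 in np.arange(-1,1,.2):
        v=np.r_[pts.mean(0),a0]
        for _ in range(5):
            a,b=linear_sum_assignment(np.linalg.norm(f(v)[:,None]-pts[None],axis=2))
            s_=least_squares(lambda v:(f(v)[a]-pts[b]).ravel(),v);v=s_.x
        if best is None or s_.cost<best[0]:best=(s_.cost,v,f(v))
    print(best[1],(best[0]*2/6)**.5);print(best[2].round(4))
E
```

```text
scene (289, 148) [288.  148.8] 480 [ 0.4875 -0.1761]
scene (257, 168) [256.3 168.5] 498 [ 0.5728 -0.1916]
scene (321, 178) [321.2 183.7] 716 [ 0.5138 -0.0574]
scene (288, 201) [287.5 200.4] 566 [ 0.5916 -0.0834]
scene (356, 211) [355.4 211. ] 593 [0.522  0.0405]
scene (322, 236) [321.8 235.6] 658 [0.6106 0.0251]
[ 0.54974058 -0.07380958 -0.17670453] 0.005541000180092664
[[ 0.4861 -0.1742]
 [ 0.5054 -0.0659]
 [ 0.5248  0.0424]
 [ 0.5747 -0.19  ]
 [ 0.594  -0.0817]
 [ 0.6134  0.0266]]
side (277, 234) [297.3 233.4] 1283 [0.5638 0.0283]
side (320, 231) [297.3 233.4] 1283 [0.5638 0.0283]
side (281, 266) [280.3 266. ] 547 [ 0.5008 -0.0694]
side (327, 263) [317.2 266.6] 932 [ 0.5699 -0.0923]
side (286, 306) [285.  305.5] 754 [ 0.4818 -0.1778]
side (336, 301) [335.1 301. ] 726 [ 0.5702 -0.1934]
[ 0.5417089  -0.07938777 -0.18330003] 0.027075244848029256
[[ 0.4774 -0.1793]
 [ 0.4975 -0.0712]
 [ 0.5175  0.037 ]
 [ 0.5659 -0.1957]
 [ 0.586  -0.0876]
 [ 0.606   0.0206]]
```

Emit:
{"fn": "step_arm", "kwargs": {
  "moves": [
    {"rz":-8.6,"gripper":-1},
    {"dx":-29,"dy":-38.5,"dz":3},
    {"dx":-29,"dy":-38.5,"dz":3},
    {"dx":-29,"dy":-38.5,"dz":3},
    {"dx":-29,"dy":-38.5,"dz":3},
    {"dx":-29,"dy":-38.5,"dz":3},
    {"dx":-29,"dy":-38.5,"dz":3},
    {"dx":-29,"dy":-38.5,"dz":3},
    {"dx":-29,"dy":-38.5,"dz":3},
    {"dx":-29,"dy":-38.5,"dz":3},
    {"dx":-29,"dy":-38.5,"dz":3},
    {"dx":-29,"dy":-38.5,"dz":3},
    {"dx":-29,"dy":-38.5,"dz":3},
    {"dx":-29,"dy":-38.5,"dz":3},
    {"dx":-29,"dy":-38.5,"dz":3},
    {"dx":0},
    {"dx":0}
  ]
}}

```text
invalid input at $.moves[0]: expected keys rx, ry, rz, dx, dy, dz, gripper
```

```bash
python3 - <<'E'
from h import *
o=r.get_obs();print(o["tcp_pos"],cv2.Rodrigues(o["orientation"])[0].round(3),o["contact_force"],o["grip_width"])
im=r.grab_frame("wrist");im2=r.grab_frame("scene")
cv2.imwrite("pics/a.png",cv2.resize(np.hstack([im,im2]),(800,300)))
E
```

```text
[0.21012187 0.64094904 0.25242179] [[-0.95   0.311 -0.   ]
 [ 0.311  0.95  -0.002]
 [-0.    -0.002 -1.   ]] [ 0.26997689 -0.10430523  0.40332931] 0.08542869796184784
```

View pics/a.png

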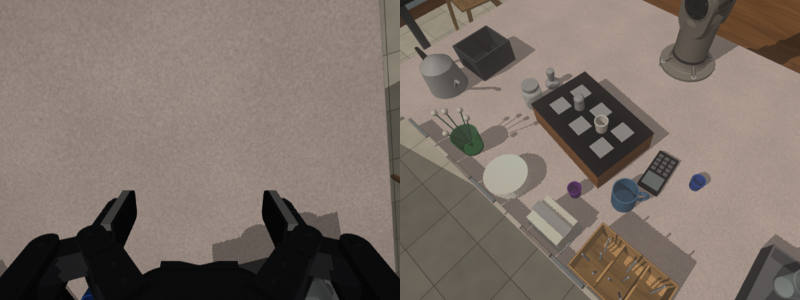

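The arm has not moved: the wrist view shows bare counter and open fingers, and the scene is unchanged. The call was refused because every row needs all seven keys.

Emit:
{"fn": "step_arm", "kwargs": {
  "moves": [
    {"rx":0,"ry":0,"rz":-8.6,"dx":0,"dy":0,"dz":0,"gripper":-1},
    {"rx":0,"ry":0,"rz":0,"dx":-29,"dy":-38.5,"dz":3,"gripper":-1},
    {"rx":0,"ry":0,"rz":0,"dx":-29,"dy":-38.5,"dz":3,"gripper":-1},
    {"rx":0,"ry":0,"rz":0,"dx":-29,"dy":-38.5,"dz":3,"gripper":-1},
    {"rx":0,"ry":0,"rz":0,"dx":-29,"dy":-38.5,"dz":3,"gripper":-1},
    {"rx":0,"ry":0,"rz":0,"dx":-29,"dy":-38.5,"dz":3,"gripper":-1},
    {"rx":0,"ry":0,"rz":0,"dx":-29,"dy":-38.5,"dz":3,"gripper":-1},
    {"rx":0,"ry":0,"rz":0,"dx":-29,"dy":-38.5,"dz":3,"gripper":-1},
    {"rx":0,"ry":0,"rz":0,"dx":-29,"dy":-38.5,"dz":3,"gripper":-1},
    {"rx":0,"ry":0,"rz":0,"dx":-29,"dy":-38.5,"dz":3,"gripper":-1},
    {"rx":0,"ry":0,"rz":0,"dx":-29,"dy":-38.5,"dz":3,"gripper":-1},
    {"rx":0,"ry":0,"rz":0,"dx":-29,"dy":-38.5,"dz":3,"gripper":-1},
    {"rx":0,"ry":0,"rz":0,"dx":-29,"dy":-38.5,"dz":3,"gripper":-1},
    {"rx":0,"ry":0,"rz":0,"dx":-29,"dy":-38.5,"dz":3,"gripper":-1},
    {"rx":0,"ry":0,"rz":0,"dx":-29,"dy":-38.5,"dz":3,"gripper":-1},
    {"rx":0,"ry":0,"rz":0,"dx":0,"dy":0,"dz":0,"gripper":-1},
    {"rx":0,"ry":0,"rz":0,"dx":0,"dy":0,"dz":0,"gripper":-1}
  ]
}}

```text
clock: 2.33
tcp_pos: [0.5209, 0.043, 0.2111]
orientation: [-0.262, -3.13, -0.001]
contact_force: [0.5, -0.0, -0.3]
grip_width: 0.0003
gripper_force: 0.0
```

```bash
python3 - <<'E'
from h import *
o=r.get_obs();print(o["clock"],o["tcp_pos"],cv2.Rodrigues(o["orientation"])[0].round(3),o["contact_force"],o["grip_width"])
im=r.grab_frame("wrist");im2=r.grab_frame("scene")
cv2.imwrite("pics/b.png",cv2.resize(np.hstack([im,im2]),(800,300)))
E
```

```text
2.325 [0.52092261 0.04298829 0.2111332 ] [[-0.986  0.166 -0.001]
 [ 0.166  0.986  0.   ]
 [ 0.001  0.    -1.   ]] [ 0.49274486 -0.03793211 -0.32083583] 0.00028126547939570586
```

View pics/b.png

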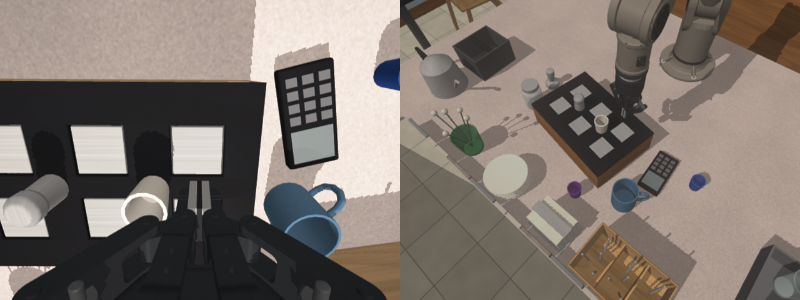

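Wrist view: the front plate row runs across the top, with plate C at about (316,240) full-resolution, the cup at (232,328) and the shaker at (55,320). I'll check plate centres from here.

```bash
python3 - <<'E'
from h import *
im=r.grab_frame("wrist");m=((im.min(2)>110)).astype(np.uint8)
k,l,s,c=cv2.connectedComponentsWithStats(m,connectivity=4)
for p in[(316,240),(155,240)]:
    i=l[p[1],p[0]];print(s[i],c[i],ray("wrist",c[i],.098))
c=r.camera_info("wrist")
for P in [(.522,.0405,.098),(.5036,-.068,.098),(.5924,-.083,.098),tuple(r.get_obs()["tcp_pos"]-[0,0,.022])]:
    print(cv2.projectPoints(np.array([P]),np.array(c["rvec"]),np.array(c["tvec"]),np.array(c["mtx"]),None)[0].ravel())
E
```

```text
[ 273  203   83   76 6033] [313.9023703 240.0677938] [0.51825344 0.04144007 0.098     ]
[ 112  202   90   76 6044] [157.67190602 239.0521178 ] [ 0.49941777 -0.06667599  0.098     ]
[313.48505161 245.2185962 ]
[157.68552397 244.87308875]
[173.98291425 352.56144903]
[318.08887816 308.83935891]
```

Emit:
{"fn": "step_arm", "kwargs": {
  "moves": [
    {"rx":0,"ry":0,"rz":0,"dx":0,"dy":-2,"dz":40,"gripper":-1},
    {"rx":0,"ry":0,"rz":0,"dx":0,"dy":0,"dz":30,"gripper":-1},
    {"rx":0,"ry":0,"rz":0,"dx":0,"dy":0,"dz":12,"gripper":-1},
    {"rx":0,"ry":0,"rz":0,"dx":0,"dy":0,"dz":4,"gripper":-1},
    {"rx":0,"ry":0,"rz":0,"dx":0,"dy":0,"dz":0,"gripper":-1},
    {"rx":0,"ry":0,"rz":0,"dx":0,"dy":0,"dz":0,"gripper":-1}
  ]
}}

```text
clock: 3.22
tcp_pos: [0.5216, 0.0407, 0.1262]
orientation: [0.261, 3.129, 0.001]
contact_force: [-0.7, -1.1, -0.7]
grip_width: -0.0
gripper_force: 0.0
```

Emit:
{"fn": "step_arm", "kwargs": {
  "moves": [
    {"rx":0,"ry":0,"rz":0,"dx":0,"dy":0,"dz":1,"gripper":-1},
    {"rx":0,"ry":0,"rz":0,"dx":0,"dy":0,"dz":1,"gripper":-1},
    {"rx":0,"ry":0,"rz":0,"dx":0,"dy":0,"dz":1,"gripper":-1},
    {"rx":0,"ry":0,"rz":0,"dx":0,"dy":0,"dz":1,"gripper":-1},
    {"rx":0,"ry":0,"rz":0,"dx":0,"dy":0,"dz":0,"gripper":-1}
  ]
}}

```text
clock: 3.85
tcp_pos: [0.5208, 0.0405, 0.1212]
orientation: [-0.262, -3.13, 0.0]
contact_force: [0.5, -0.1, 0.4]
grip_width: -0.0002
gripper_force: 0.0
```

Emit:
{"fn": "step_arm", "kwargs": {
  "moves": [
    {"rx":0,"ry":0,"rz":0,"dx":0,"dy":0,"dz":1,"gripper":-1},
    {"rx":0,"ry":0,"rz":0,"dx":0,"dy":0,"dz":1,"gripper":-1},
    {"rx":0,"ry":0,"rz":0,"dx":0,"dy":0,"dz":0,"gripper":-1}
  ]
}}

```text
clock: 4.22
tcp_pos: [0.5209, 0.0405, 0.1201]
orientation: [-0.262, -3.131, -0.001]
contact_force: [-3.6, -0.7, 9.7]
grip_width: -0.0002
gripper_force: 4.9
```

Emit:
{"fn": "step_arm", "kwargs": {
  "moves": [
    {"rx":0,"ry":0,"rz":0,"dx":0,"dy":0,"dz":1,"gripper":-1},
    {"rx":0,"ry":0,"rz":0,"dx":0,"dy":0,"dz":0,"gripper":-1}
  ]
}}

```text
clock: 4.47
tcp_pos: [0.521, 0.0405, 0.12]
orientation: [-0.262, -3.131, -0.001]
contact_force: [-6.6, -0.5, 20.8]
grip_width: 0.0001
gripper_force: 10.2
```

C is a dummy (rigid at z=0.120). On to B.

Emit:
{"fn": "step_arm", "kwargs": {
  "moves": [
    {"rx":0,"ry":0,"rz":0,"dx":0,"dy":0,"dz":-5,"gripper":-1},
    {"rx":0,"ry":0,"rz":0,"dx":0,"dy":0,"dz":-7,"gripper":-1},
    {"rx":0,"ry":0,"rz":0,"dx":0,"dy":-37,"dz":0,"gripper":-1},
    {"rx":0,"ry":0,"rz":0,"dx":0,"dy":-37,"dz":0,"gripper":-1},
    {"rx":0,"ry":0,"rz":0,"dx":0,"dy":-36,"dz":0,"gripper":-1},
    {"rx":0,"ry":0,"rz":0,"dx":0,"dy":0,"dz":0,"gripper":-1},
    {"rx":0,"ry":0,"rz":0,"dx":0,"dy":0,"dz":6,"gripper":-1},
    {"rx":0,"ry":0,"rz":0,"dx":0,"dy":0,"dz":2,"gripper":-1},
    {"rx":0,"ry":0,"rz":0,"dx":0,"dy":0,"dz":1,"gripper":-1},
    {"rx":0,"ry":0,"rz":0,"dx":0,"dy":0,"dz":1,"gripper":-1},
    {"rx":0,"ry":0,"rz":0,"dx":0,"dy":0,"dz":1,"gripper":-1},
    {"rx":0,"ry":0,"rz":0,"dx":0,"dy":0,"dz":0,"gripper":-1},
    {"rx":0,"ry":0,"rz":0,"dx":0,"dy":0,"dz":0,"gripper":-1}
  ]
}}

```text
clock: 6.1
tcp_pos: [0.5027, -0.0675, 0.1194]
orientation: [0.261, 3.131, 0.001]
contact_force: [-1.1, 1.9, 3.6]
grip_width: -0.0002
gripper_force: 1.6
```

Emit:
{"fn": "step_arm", "kwargs": {
  "moves": [
    {"rx":0,"ry":0,"rz":0,"dx":0,"dy":0,"dz":1,"gripper":-1},
    {"rx":0,"ry":0,"rz":0,"dx":0,"dy":0,"dz":1,"gripper":-1},
    {"rx":0,"ry":0,"rz":0,"dx":0,"dy":0,"dz":0,"gripper":-1}
  ]
}}

```text
clock: 6.48
tcp_pos: [0.5027, -0.0676, 0.1173]
orientation: [0.261, 3.131, 0.0]
contact_force: [-0.5, 3.6, 3.9]
grip_width: 0.0002
gripper_force: 2.1
```

B gives: it is down 2.7 mm at about 4 N. Pressing on to release, then lifting.

Emit:
{"fn": "step_arm", "kwargs": {
  "moves": [
    {"rx":0,"ry":0,"rz":0,"dx":0,"dy":0,"dz":1,"gripper":-1},
    {"rx":0,"ry":0,"rz":0,"dx":0,"dy":0,"dz":1,"gripper":-1},
    {"rx":0,"ry":0,"rz":0,"dx":0,"dy":0,"dz":1,"gripper":-1},
    {"rx":0,"ry":0,"rz":0,"dx":0,"dy":0,"dz":0.5,"gripper":-1},
    {"rx":0,"ry":0,"rz":0,"dx":0,"dy":0,"dz":0,"gripper":-1}
  ]
}}

```text
clock: 7.1
tcp_pos: [0.5029, -0.0687, 0.1139]
orientation: [0.263, 3.13, -0.001]
contact_force: [0.1, -0.2, 0.9]
grip_width: 0.0
gripper_force: 0.3
```

```bash
python3 - <<'E'
from h import *
cv2.imwrite("pics/c.png",cv2.resize(np.hstack([r.grab_frame("side"),r.grab_frame("wrist")]),(800,300)))
E
```

```text
(no output)
```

View pics/c.png

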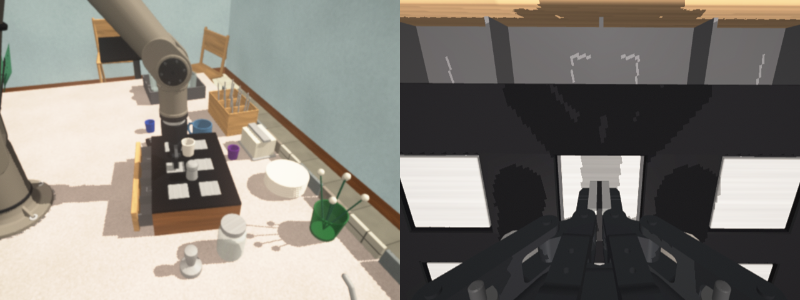

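The drawer is open: its front stands out at (137,185) in the side view, and its compartments show at the top of the wrist view. Lifting straight up.

Emit:
{"fn": "step_arm", "kwargs": {
  "moves": [
    {"rx":0,"ry":0,"rz":0,"dx":0,"dy":0,"dz":-5,"gripper":-1},
    {"rx":0,"ry":0,"rz":0,"dx":0,"dy":0,"dz":-15,"gripper":-1},
    {"rx":0,"ry":0,"rz":0,"dx":0,"dy":0,"dz":-30,"gripper":-1},
    {"rx":0,"ry":0,"rz":0,"dx":0,"dy":0,"dz":-40,"gripper":-1},
    {"rx":0,"ry":0,"rz":0,"dx":0,"dy":0,"dz":-40,"gripper":-1},
    {"rx":0,"ry":0,"rz":0,"dx":0,"dy":0,"dz":-20,"gripper":-1},
    {"rx":0,"ry":0,"rz":0,"dx":0,"dy":0,"dz":0,"gripper":-1},
    {"rx":0,"ry":0,"rz":0,"dx":0,"dy":0,"dz":0,"gripper":-1},
    {"rx":0,"ry":0,"rz":0,"dx":0,"dy":0,"dz":0,"gripper":-1}
  ]
}}

```text
clock: 8.32
tcp_pos: [0.5018, -0.0679, 0.2627]
orientation: [-0.261, -3.128, 0.001]
contact_force: [0.4, 0.4, 0.5]
grip_width: 0.0001
gripper_force: 0.0
```

```bash
python3 - <<'E'
from h import *
cv2.imwrite("pics/d.png",cv2.resize(np.hstack([r.grab_frame("side"),r.grab_frame("wrist")]),(800,300)))
E
```

```text
(no output)
```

View pics/d.png

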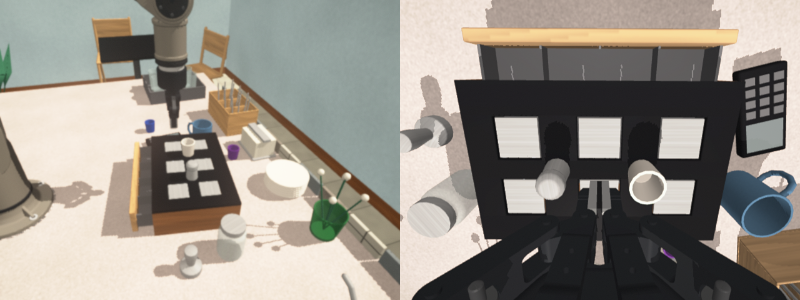

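The drawer is fully out (wrist view, front at (600,37)), everything still stands in place, and the hand is clear.

```bash
python3 -c "
from bench import r
print(r.hand_in())"
```

```text
the job is handed in; nothing more can be done
None
```

The catch was the middle plate in the front row; I pressed it, the drawer sprang open and stayed out, the loose things look undisturbed, and I handed the job in with the hand clear (no verdict was returned).

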